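# Clamp a sorbent cartridge against the gas seal

## Robot

A 6-joint arm with a two-finger parallel gripper is mounted at the origin on the work surface. World frame = base frame: x ahead of the robot, y to its left, z up, the work surface at z = 0. Lengths are in m, angles in rad, forces in N, time in s.
With the tool pointing down it reaches from about 0.35 to 0.975 m from the base axis. Payload 4.9 kg.
Tool frame: the origin (TCP) lies at the very end of the fingers, on their centre line; the grasp point (between the pads) lies 19 mm behind it; y points along the fingers, z is the direction in which the jaws open and shut, and the axes are right-handed (so a half turn about y gives the same grasp; the last joint's range is limited). The gripper opens to 85 mm and grips with 20 to 120 N. Pads are 22 mm wide; open, the fingers measure 114 mm over their backs; the gripper's body (76 mm by 85 mm) begins 54 mm behind the grasp point. The pads swing forward as they close: fully open they stand 13 mm farther back than shut.
Start: joints at [-1.388, 0.053, 1.613, -0, 1.476, -0.119], TCP at [0.186, -0.597, 0.231] pointing down, gripper open.
Joint ranges: [-3.01, 3.01], [-1.01, 2.22], [0.06, 2.58], [-1.02, 4.17], [0.09, 2.62], [-3.14, 3.14]. Speed limits (rad/s): [2.57, 2.57, 3.14, 3.14, 3.14, 3.14].

## Interface

Orientations are given as a rotation vector (axis times angle).
In Python, from station import ctrl gives the robot as it stands.
- The arm moves only by the tool arm_command, never from a script. Its argument "steps" is a list of rows, each a list of 3 entries, a list of its own where there are three numbers: the shift along the tool's x, y, z in m, then the turn, a rotation vector about the tool's x, y, z in degrees, then the opening, from 0 (shut) to 1 (fully open). In form: [[[dx, dy, dz], [ax, ay, az], gripper], ...]. A call has 1 to 5 rows; each row is the pose to reach, as a shift and turn from the pose measured when the call began, along the tool's axes at that moment; what a row does not reach only later rows make up. A row lasts 1/10 s, in which the tool goes at most 50 mm and 8.59 degrees, less where a joint would pass 70% of its speed; a pose out of reach is approached as far as the arm can. A call with a gripper value outside its range is refused whole. The fingers move at their own pace and stop on an object; "force" is the grip in N (left out, the last holds). Time passes only in rows, so rows that repeat a pose let the fingers close. It gives the time, the measured TCP pose, the force and the opening at its end, in the units of the state.
- ctrl.get_obs(): the state, without advancing time (a new reading comes with each control period).
- ctrl.get_image(name): name is "side" or "top"; returns a dict with "img" (480x640x3 uint8, red, green, blue), "camera_matrix" (3x3 intrinsics, pixels), "world_from_camera" (4x4, takes a point from camera to world coordinates). Camera axes: x right, y up, looking along -z (the intrinsics and any distortion apply to the point x, -y, -z); pixel columns grow to the right and rows downward; lengths in m; the calibration is good to about 2 mm. A picture is of the moment at which its call begins. There is no depth.
- ctrl.finish_job(): hands the job in, once; it reports no verdict.
Trained networks look in a picture, given as the dict that the camera call returned (one of the last four; its "shot" number tells which), for a name from the list of things; names that differ only in an ending like _2 or _b are one class to them, and where a whole thing is asked for, a point or a joint stands for the part that bears it (a point fixed in the world has none). Each returns a list of dicts, best first, with "confidence" (0 to 1); they miss things now and then, are a little off and sometimes report something else, mostly with a low value. They report only what shows in the picture. A call takes as long as a camera call. They do not tell look-alikes from the thing itself.
- ctrl.boxes_of(picture, name): "position" ([row, column] in pixels, amid what is visible of it).
The state is a dict: "t": time; "q": joint angles; "dq": joint speeds; "effort": joint torques, N m; "tool_pos": TCP position; "tool_rot": TCP orientation; "contact_force": force on the tool from outside, world axes, zero at the start; "wrist_torque": the same for the moment, N m; "opening": finger opening in m.
Only numpy, scipy, OpenCV 4.12 (cv2) and the standard library are available. Lean on these libraries where they do the work, as an engineer would, in place of code of your own. Each camera call takes 0.05 s, during which the arm holds its last target.

## Task

Loosen the wing screw on the sliding collar of the clamping rig, then slide the collar along its rod so that its pusher presses the steel cartridge in the cradle gently onto the sprung gas nozzle, with about 9 N. Tighten the screw again while you keep that pressure on, then let go, so that the collar stays locked and the cartridge stays clamped; never squeeze the cartridge with more than 20 N and leave everything else on the bench alone.

Things in the scene. Friction and masses are not known exactly. Their poses are not given: they have to be found in the camera images.
- rig: Clamping rig: aluminium base plate 340 x 130 x 12 mm, fixed to the bench. Origin at the centre of its underside; x runs along the plate towards the gas nozzle, y across, z up. A fixed steel guide rod, 12 mm thick, runs along x at y = +28 mm, z = 60 mm between two end blocks (20 mm thick, 80 mm high, centres at x = -155 and +155 mm).
- cradle (a point): Middle of the floor of the rig's white cradle (66 mm long, rims 9 mm high) that carries the cartridge; axes as the rig's; at x = 45, y = -30, z = 46 mm of the rig. The brass gas nozzle, 15 mm thick, points to -x from a 64 mm high block, 9 mm above this floor. Its tip is 50 to 62 mm ahead (+x), not measured. It is sprung, about 4 N per mm from first touch, and goes solid after 5 mm.
- collar: Aluminium shaft collar, 36 mm in diameter, 26 mm long, sliding on the guide rod. Origin on the rod's axis at mid-length; its axes are the rig's. A pusher arm reaches 58 mm to -y and ends in a rubber pad, 16 mm wide, on the cartridge's axis; the pad's face is 15 mm ahead (+x) of the origin. With the screw loose it slides against a drag of about 1.5 N; with the screw tight it is locked.
- screw (a joint): Turn of the wing screw in the collar, rad: tight at 0, where it starts, growing as it is turned anticlockwise seen from above (loosening). The collar is firmly locked below 0.4 and slides freely above 1.05. Stops at -0.35 and 2.4. It turns with a drag of 0.03 N m (loosening) to 0.15 N m (tightening), rises 0.8 mm per rad and stays where it is left.
- wing (a point): Middle of the screw's wing, an upright steel plate 36 mm long, 8 mm thick, 22 mm high, on the screw's vertical axis, 45 mm above the rod's axis (105 mm above the bench). Below it are only the 8 mm thick neck and, 12 mm under its lower edge, the collar's boss. x of this point runs along the wing, z up. At joint value 0 the wing points along the rod.
- cartridge: Steel sorbent cartridge, a round tube 18 mm in diameter, 100 mm long, with brass ends, 0.09 kg, lying loose in the cradle along the rig's x axis. Origin at mid-length, on its underside as built (it may roll); x along its length. It starts with a gap of up to 20 mm to the nozzle's tip and slides in the cradle with about 0.5 N.
- spare_cartridge: A second such cartridge lying on the bench beyond the rig. Leave alone.
- spare_collar: A loose plain collar, 36 mm in diameter, 26 mm high, standing on the bench beyond the rig. Leave alone.
- wrench: Spanner on the bench. Leave alone.
- caps_cup: White cup, 90 mm wide, 60 mm high. Leave alone.
- flask: Glass jar, 60 mm wide, 130 mm high. Leave alone.
- beaker: Glass beaker, 64 mm wide, 75 mm high. Leave alone.
- weight: Brass weight, 40 mm wide, 30 mm high. Leave alone.
There are look-alikes about, which are no part of the job. What is shaped like the cartridge but turquoise is not meant.

How it is judged:
On the way, in this order (a step that is already met when the one before it is completed fails the run):
1. the screw is loosened (turned to at least 1.0) with the collar still within 8 mm of where it stood (value of joint screw above 1 rad and distance of collar from where it was at the start of the episode below 0.008 m), for 0.1 s.
2. the pusher presses the cartridge with at least 4 N while the screw is still loose (contact force between collar and cartridge above 4 N and value of joint screw above 0.8 rad), for 0.1 s.
At the end, for the whole second after the job is handed in: The screw is tight again (joint below 0.4), the collar is at rest and locked, and its pusher presses the cartridge, lying in its cradle along the rig, against the nozzle with a force of 4 to 14 N (value of joint screw below 0.4 rad and contact force between collar and cartridge between 4 and 14 N and x of cartridge in the frame of rig above 0.044 m and angle between the x axis of cartridge and the x axis of rig, either way round below 0.1 rad and linear speed of collar below 0.005 m/s and linear speed of cartridge below 0.01 m/s); the robot touches nothing.
It fails at once if the cartridge is squeezed with more than 20 N (contact force between collar and cartridge above 20 N).
It fails at once if a bystander is moved by more than 30 mm (distance of any of spare_cartridge, spare_collar, wrench, caps_cup, flask, beaker, weight from where it was at the start of the episode above 0.03 m).
It also fails if it takes over 48 s, if anything falls off the work surface, if the arm or the gripper's body presses on something with over 40 N, if the wrist force passes 120 N, or if a joint passes its speed limit or range.

## Working session

There is one attempt and no reset: what is moved stays moved. The work goes in short steps, Python scripts to look and compute and a tool call to move; the robot and the scene stay as the last step left them, time stands still between calls to the robot, and variables do not carry over. Pictures are saved under pics/ and viewed, and the job is handed in when it is done.

Besides the shell and the picture viewer there is one more tool, called after ">>>" by a JSON object that holds its "op" and its "data". arm_command: Moves the arm, as the interface text tells. Its arguments: {"type":"object","properties":{"steps":{"type":"array"},"force":{"type":"number"}},"required":["steps"]}

```bash
ls; mkdir -p pics; cat > h.py <<'E'
import numpy as np, cv2
from station import ctrl
def shot(name,fn):
    p=ctrl.get_image(name); cv2.imwrite('pics/'+fn,cv2.cvtColor(p['img'],cv2.COLOR_RGB2BGR)); return p
E
python3 - <<'E'
from h import *
o=ctrl.get_obs()
for k,v in o.items(): print(k,np.round(v,4))
import pickle
P={}
for n in('side','top'):
    p=shot(n,n+'0.png'); P[n]=p
    print(n,p.keys(),p['camera_matrix'].tolist(),np.round(p['world_from_camera'],4).tolist())
    for t in('collar','wing','cartridge','rig','cradle','screw'):
        try: print(t,[(np.round(b['position'],1).tolist(),round(b['confidence'],2)) for b in ctrl.boxes_of(p,t)])
        except Exception as e: print(t,e)
pickle.dump(P,open('P0.pkl','wb'))
E
```

```text
pics
t 0.0
q [-1.388   0.0534  1.6143 -0.      1.476  -0.119 ]
dq [ 0.0011  0.0003  0.0004  0.     -0.0011  0.0025]
effort [-1.10000e-03 -3.93684e+01 -3.70175e+01 -2.00000e-04  7.00000e-03
 -0.00000e+00]
tool_pos [ 0.1857 -0.5961  0.2301]
tool_rot [-0.3132  2.0611 -2.0569]
contact_force [0.3378 0.9673 0.633 ]
wrist_torque [0.0029 0.0167 0.0042]
opening 0.0854
side dict_keys(['img', 'camera_matrix', 'world_from_camera', 'shot']) [[440.2958933761513, 0.0, 319.78413547216934], [0.0, 440.2958933761513, 237.8421359128986], [0.0, 0.0, 1.0]] [[0.9117, 0.2544, -0.3227, 0.2476], [-0.4106, 0.5942, -0.6916, -0.617], [0.0158, 0.763, 0.6462, 0.6667], [0.0, 0.0, 0.0, 1.0]]
collar [([275.3, 325.0], 0.56), ([230.7, 327.5], 0.3)]
wing []
cartridge [([286.6, 434.4], 0.94), ([271.3, 319.9], 0.64), ([198.2, 354.2], 0.59), ([230.7, 328.3], 0.5)]
rig [([273.6, 319.8], 0.92)]
cradle [([273.1, 321.7], 0.84), ([261.8, 321.9], 0.58)]
screw [([262.7, 321.5], 0.69), ([155.8, 311.1], 0.35)]
top dict_keys(['img', 'camera_matrix', 'world_from_camera', 'shot']) [[602.3420353192625, 0.0, 321.2415025425301], [0.0, 602.3420353192625, 239.9369144812575], [0.0, 0.0, 1.0]] [[-0.0112, 0.9978, -0.0649, 0.4493], [-0.9998, -0.0121, -0.0138, 0.0082], [-0.0145, 0.0647, 0.9978, 1.3418], [0.0, 0.0, 0.0, 1.0]]
collar [([246.1, 377.6], 0.65)]
wing [([251.3, 377.0], 0.5)]
cartridge [([157.7, 240.3], 0.92), ([151.9, 400.8], 0.7), ([216.8, 309.2], 0.57)]
rig [([235.7, 333.5], 0.89)]
cradle [([238.7, 334.0], 0.81), ([203.6, 525.7], 0.44)]
screw []
```

View pics/side0.png

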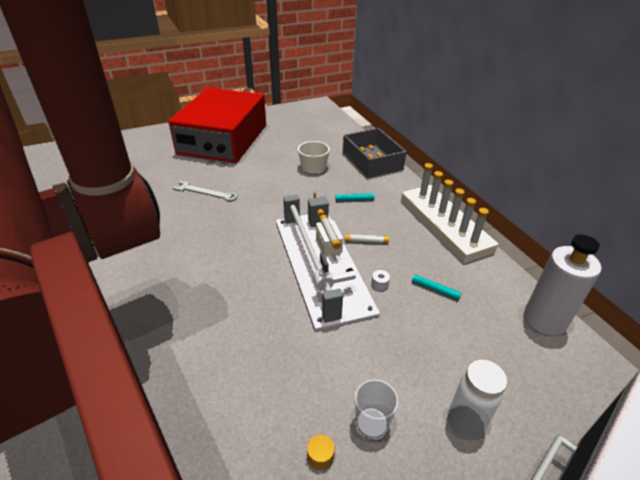

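View pics/top0.png

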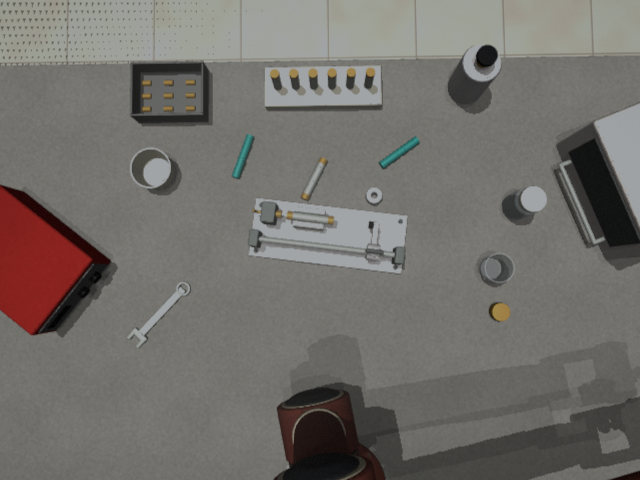

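```bash
python3 - <<'E'
import cv2
a=cv2.imread('pics/side0.png')[170:350,210:450]; cv2.imwrite('pics/side0c.png',cv2.resize(a,(800,600),interpolation=cv2.INTER_CUBIC))
a=cv2.imread('pics/top0.png')[160:310,235:435]; cv2.imwrite('pics/top0c.png',cv2.resize(a,(800,600),interpolation=cv2.INTER_CUBIC))
E
```

```text
(no output)
```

View pics/side0c.png

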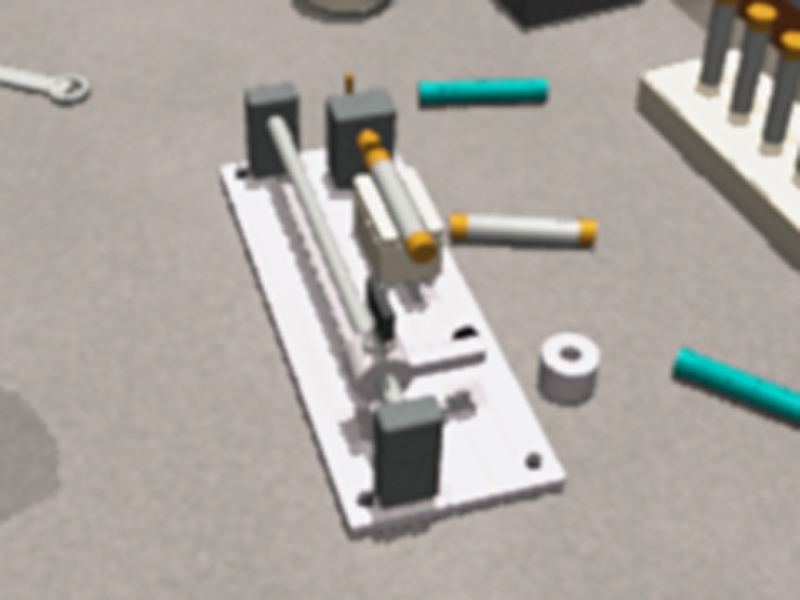

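View pics/top0c.png

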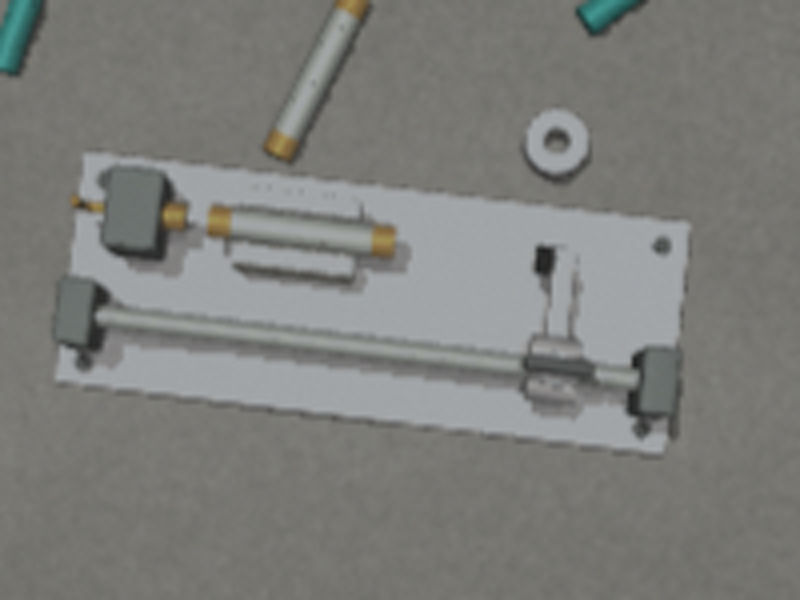

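The top view shows the rig at columns 249–408, rows 198–274, with the nozzle at its left end (+y world). The wing lies along the rod near (374, 251), and the target cartridge is in the cradle at (309, 217). The spare cartridge at (314, 178) and the turquoise look-alikes at (243, 156) and (399, 152) lie on the bench, outside the cradle. Next I'll fit the rig pose from both views.

```bash
cat >> h.py <<'E'
import pickle
from scipy.optimize import least_squares
from scipy.spatial.transform import Rotation as R
def proj(p,X):
    T=np.linalg.inv(p['world_from_camera']); c=(T[:3,:3]@np.atleast_2d(X).T).T+T[:3,3]
    K=p['camera_matrix']; return np.c_[K[0,2]+K[0,0]*c[:,0]/-c[:,2],K[1,2]+K[1,1]*-c[:,1]/-c[:,2]]
def ray(p,uv):
    K=p['camera_matrix'];M=np.array(p['world_from_camera']); d=np.array([(uv[0]-K[0,2])/K[0,0],-(uv[1]-K[1,2])/K[1,1],-1]); return M[:3,3],M[:3,:3]@d
def tri(obs):
    A=[];b=[]
    for p,uv in obs:
        o,d=ray(p,uv); d=d/np.linalg.norm(d); Q=np.eye(3)-np.outer(d,d); A.append(Q); b.append(Q@o)
    A=np.vstack(A);b=np.hstack(b); x=np.linalg.lstsq(A,b,rcond=None)[0]; return x,np.linalg.norm(A@x-b)
def rig(v,X):
    c,s=np.cos(v[2]),np.sin(v[2]); X=np.atleast_2d(X); return np.c_[v[0]+c*X[:,0]-s*X[:,1],v[1]+s*X[:,0]+c*X[:,1],X[:,2]+(v[3] if len(v)>3 else 0)]
E
python3 - <<'E'
from h import *
P=pickle.load(open('P0.pkl','rb')); t,s=P['top'],P['side']
cr=lambda x,y,k,ox,oy:(x/k+ox,y/k+oy)
tc=lambda x,y:cr(x,y,4,235,160); sc=lambda x,y:cr(x,y,10/3,210,170)
L=[(t,tc(85,152),(.17,-.065,.012)),(t,tc(690,222),(-.17,-.065,.012)),(t,tc(665,455),(-.17,.065,.012)),(t,tc(55,380),(.17,.065,.012)),
(s,sc(222,168),(.17,.065,.012)),(s,sc(350,528),(-.17,.065,.012)),(s,sc(563,482),(-.17,-.065,.012)),
]
f=lambda v:np.concatenate([proj(p,rig(v,X))[0]-uv for p,uv,X in L])
for v0 in([.45,0,1.6],[.45,0,1.6,0]):
    r=least_squares(f,v0); print(np.round(r.x,4),np.round(f(r.x),1))
v=least_squares(f,[.45,0,1.6]).x
np.save('rig.npy',v)
# wing: middle of top edge top (561,364) ; side wing top edge: (368,283)-(378,300)?
print('wing tri',tri([(t,tc(561,364)),(s,sc(380,308))]))
# rod axis end etc: wing position from top view at z=.114
for z in(.105,.116):
    o,d=ray(t,tc(561,364)); w=o+d*(z-o[2])/d[2]; 
    c,sn=np.cos(v[2]),np.sin(v[2]); e=w[:2]-v[:2]; print(z,w,'rig',c*e[0]+sn*e[1],-sn*e[0]+c*e[1])
    for q in((527,362),(595,370)):
        o,d=ray(t,tc(*q)); w=o+d*(z-o[2])/d[2]; e=w[:2]-v[:2]; print('   end',c*e[0]+sn*e[1],-sn*e[0]+c*e[1])
for n,uv,z in(('cart left end top',tc(207,220),.046+.009),('cart right',tc(398,242),.055),('nozzle tip',tc(187,216),.055)):
    o,d=ray(t,uv); w=o+d*(z-o[2])/d[2]; e=w[:2]-v[:2]; print(n,c*e[0]+sn*e[1],-sn*e[0]+c*e[1])
o=ctrl.get_obs(); print(R.from_rotvec(o['tool_rot']).as_matrix().round(3))
# overlay check
for p,n in((t,'top'),(s,'side')):
    im=cv2.cvtColor(p['img'],cv2.COLOR_RGB2BGR)
    im=im[160:310,235:435] if n=='top' else im[170:350,210:450]; k,ox,oy=(4,235,160) if n=='top' else(10/3,210,170)
    im=cv2.resize(im,(800,600),interpolation=cv2.INTER_CUBIC)
    for x in np.linspace(-.145,.145,11):
        for X in((x,.028,.060),):
            u=proj(p,rig(v,X))[0]; cv2.circle(im,(int((u[0]-ox)*k),int((u[1]-oy)*k)),3,(0,0,255),-1)
    for X in((.17,.065,.012),(.17,-.065,.012),(-.17,.065,.012),(-.17,-.065,.012),(.155,.028,.08),(-.155,.028,.08)):
        u=proj(p,rig(v,X))[0]; cv2.circle(im,(int((u[0]-ox)*k),int((u[1]-oy)*k)),3,(0,255,0),-1)
    for x in np.arange(-.13,-.06,.01):
        u=proj(p,rig(v,(x,.028,.105)))[0]; cv2.circle(im,(int((u[0]-ox)*k),int((u[1]-oy)*k)),3,(255,0,0),-1)
    cv2.imwrite('pics/ov_%s.png'%n,im)
E
```

```text
[0.5458 0.0103 1.4366] [ 0.  -0.8  0.8  0.1  0.3  0.2 -0.1  0.1 -1.1 -0.7 -0.6  0.2  0.7 -0.9]
[ 0.5463  0.0111  1.4369 -0.0027] [-0.2 -0.9  0.3 -0.  -0.1 -0.  -0.2 -0.  -1.  -0.1 -0.5  0.8  0.6 -0.3]
wing tri (array([ 0.50546308, -0.08517577,  0.10708635]), np.float64(0.00015209686525103296))
0.105 [ 0.50565788 -0.0853744   0.105     ] rig -0.10023830364633705 0.027004939340737496
   end -0.08281693015445726 0.028112143651187596
   end -0.11788905251190054 0.027938157169032855
0.116 [ 0.50515698 -0.08454229  0.116     ] rig -0.099480702608967 0.027612686687911836
   end -0.08221427614034693 0.028710043438861285
   end -0.11697446436921999 0.02853760440573578
cart left end top 0.09387472632473129 -0.029463760742162906
cart right -0.009379086998979087 -0.030129477436845183
nozzle tip 0.10482382581628089 -0.03030233314149744
[[-0.955 -0.     0.297]
 [-0.297 -0.    -0.955]
 [ 0.    -1.     0.   ]]
```

View pics/ov_side.png

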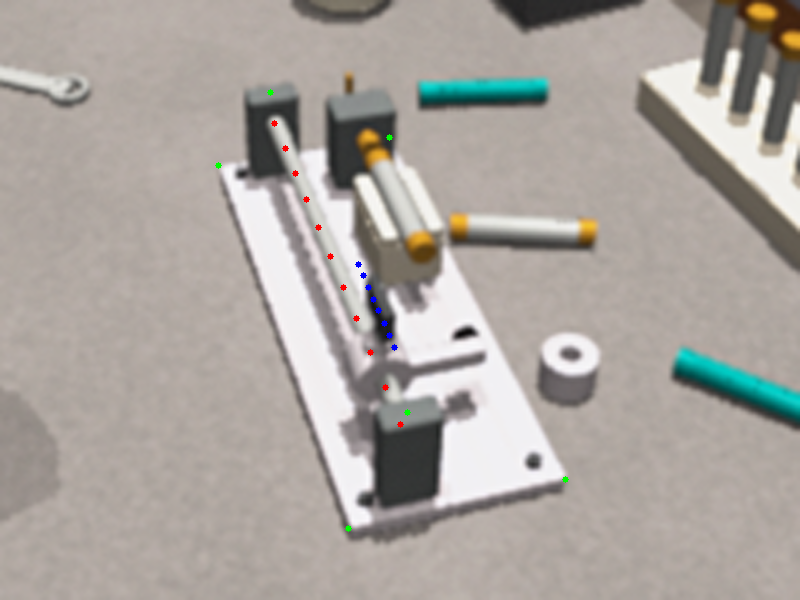

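View pics/ov_top.png

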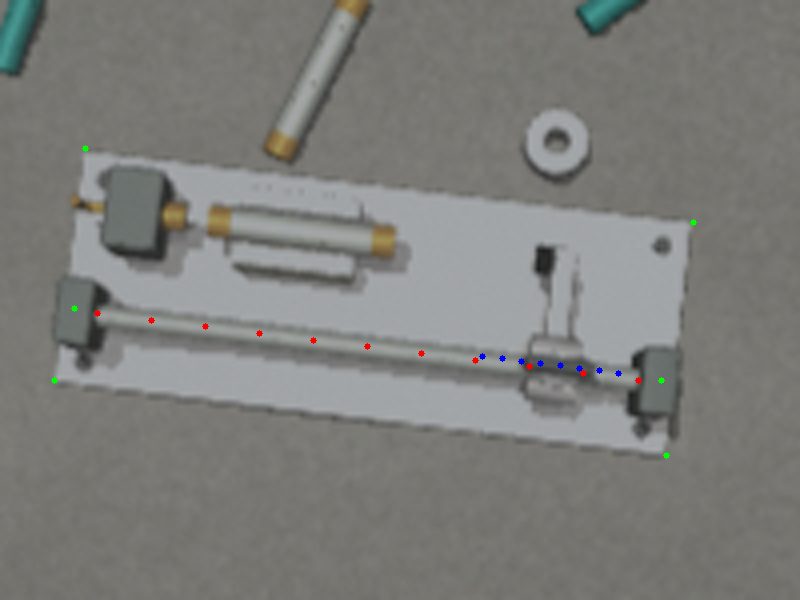

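```bash
cat >> h.py <<'E'
V=np.load('rig.npy')
ex=np.array([np.cos(V[2]),np.sin(V[2]),0]); ey=np.array([-ex[1],ex[0],0])
def to(pos,yaw_deg):
    "world target; yaw = of tool z; tool y down"
    o=ctrl.get_obs(); M=R.from_rotvec(o['tool_rot']).as_matrix()
    y=np.radians(yaw_deg); z=np.array([np.cos(y),np.sin(y),0]); yy=np.array([0,0,-1.]); N=np.c_[np.cross(yy,z),yy,z]
    print('shift',np.round(M.T@(np.array(pos)-o['tool_pos']),4),'turn',np.round(np.degrees(R.from_matrix(M.T@N).as_rotvec()),2))
def st():
    o=ctrl.get_obs(); M=R.from_rotvec(o['tool_rot']).as_matrix(); p=np.array(o['tool_pos']); e=p-[V[0],V[1],0]; F=np.array(o['contact_force'])
    print('t',round(o['t'],2),'pos',p.round(4),'rig',np.round([e@ex,e@ey],4),'zyaw',round(np.degrees(np.arctan2(M[1,2],M[0,2])),2),'tilt',np.round(M[:,1],3),
     'F rig',np.round([F@ex,F@ey,F[2]],2),'tq',np.round(o['wrist_torque'],3),'open',round(o['opening'],4),'q',np.round(o['q'],2))
E
python3 -c "
from h import *
st(); yw=np.degrees(V[2])-90; print(yw); to([.5055,-.085,.22],yw); to(np.r_[.5055,-.085,.14],yw)"
```

```text
t 0.7 pos [ 0.1858 -0.5968  0.2314] rig [-0.6498  0.2756] zyaw -72.71 tilt [-0. -0. -1.] F rig [-0.09  0.36 -1.  ] tq [ 0.013 -0.004  0.018] open 0.0853 q [-1.39  0.05  1.61 -0.    1.48 -0.12]
-7.690522990331374
shift [-0.4574  0.0113 -0.3936] turn [ -0.   -65.02   0.  ]
shift [-0.4574  0.0913 -0.3936] turn [ -0.   -65.02   0.  ]
```

>>> {"op": "arm_command", "data": {"steps": [[[-0.457, 0.0, -0.394], [0, -65, 0], 0.5], [[-0.457, 0.0, -0.394], [0, -65, 0], 0.5], [[-0.457, 0.0, -0.394], [0, -65, 0], 0.5], [[-0.457, 0.0, -0.394], [0, -65, 0], 0.5], [[-0.457, 0.0, -0.394], [0, -65, 0], 0.5]], "force": 40}}

```text
t: 1.2
tool_pos: [0.3187, -0.3829, 0.2315]
tool_rot: [-0.921, 1.576, -1.577]
contact_force: [0.1, 0.0, -0.2]
opening: 0.0428
```

```bash
python3 -c "
from h import *
st(); yw=np.degrees(V[2])-90; to([.5055,-.085,.22],yw); to(np.r_[.5055,-.085,.14],yw)"
```

```text
t 1.2 pos [ 0.3187 -0.3829  0.2315] rig [-0.4201  0.1724] zyaw -29.42 tilt [ 0.001 -0.001 -1.   ] F rig [ 0.02 -0.12 -0.24] tq [-0.022 -0.069  0.01 ] open 0.0428 q [-1.03 -0.26  1.9   0.    1.5  -0.51]
shift [-0.3512  0.0114  0.0163] turn [-4.000e-02 -2.173e+01  2.000e-02]
shift [-0.3512  0.0914  0.0163] turn [-4.000e-02 -2.173e+01  2.000e-02]
```

>>> {"op": "arm_command", "data": {"steps": [[[-0.351, 0.011, 0.016], [0, -21.7, 0], 0.5], [[-0.351, 0.011, 0.016], [0, -21.7, 0], 0.5], [[-0.351, 0.011, 0.016], [0, -21.7, 0], 0.5], [[-0.351, 0.011, 0.016], [0, -21.7, 0], 0.5], [[-0.351, 0.011, 0.016], [0, -21.7, 0], 0.5]]}}

```text
t: 1.7
tool_pos: [0.4512, -0.1708, 0.224]
tool_rot: [-1.142, 1.306, -1.31]
contact_force: [0.5, 0.2, -0.9]
opening: 0.0425
```

```bash
python3 -c "
from h import *
st(); yw=np.degrees(V[2])-90; to([.5055,-.085,.22],yw); to(np.r_[.5055,-.085,.14],yw)"
```

```text
t 1.7 pos [ 0.4512 -0.1708  0.224 ] rig [-0.1922  0.0696] zyaw -7.73 tilt [ 0.002 -0.001 -1.   ] F rig [ 0.21 -0.45 -0.94] tq [-0.025 -0.067  0.036] open 0.0425 q [-0.52 -0.3   1.94 -0.    1.49 -0.38]
shift [-0.0923  0.004   0.0423] turn [-0.11 -0.04  0.06]
shift [-0.0924  0.084   0.0421] turn [-0.11 -0.04  0.06]
```

>>> {"op": "arm_command", "data": {"steps": [[[-0.0924, 0.01, 0.042], [-0.1, 0, 0.1], 0.5], [[-0.0924, 0.01, 0.042], [-0.1, 0, 0.1], 0.5], [[-0.0924, 0.07, 0.042], [-0.1, 0, 0.1], 0.5], [[-0.0924, 0.07, 0.042], [-0.1, 0, 0.1], 0.5], [[-0.0924, 0.07, 0.042], [-0.1, 0, 0.1], 0.5]]}}

```text
t: 2.2
tool_pos: [0.5032, -0.0845, 0.1513]
tool_rot: [-1.145, 1.313, -1.303]
contact_force: [0.1, 0.9, -0.1]
opening: 0.0423
```

```bash
python3 -c "
from h import *
st(); yw=np.degrees(V[2])-90; to([.5055,-.085,.088],yw)
for n in('top','side'):
  p=shot(n,n+'1.png'); pickle.dump(p,open(n+'1.pkl','wb'))
  a=cv2.imread('pics/'+n+'1.png'); a=a[180:300,300:460] if n=='top' else a[180:330,230:430]
  cv2.imwrite('pics/'+n+'1c.png',cv2.resize(a,(800,600),interpolation=cv2.INTER_CUBIC))
"
```

```text
t 2.2 pos [ 0.5032 -0.0845  0.1513] rig [-0.0996  0.0295] zyaw -7.72 tilt [-0.006  0.002 -1.   ] F rig [ 0.89 -0.   -0.07] tq [-0.019  0.04   0.027] open 0.0423 q [-0.31 -0.16  1.95  0.    1.35 -0.18]
shift [0.0003 0.0632 0.0027] turn [ 0.35 -0.03 -0.09]
```

View pics/side1c.png

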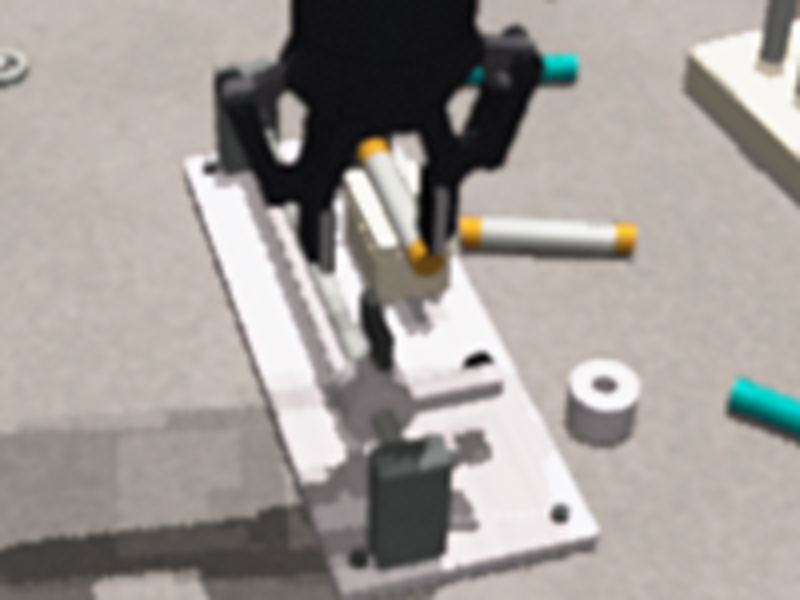

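View pics/top1c.png

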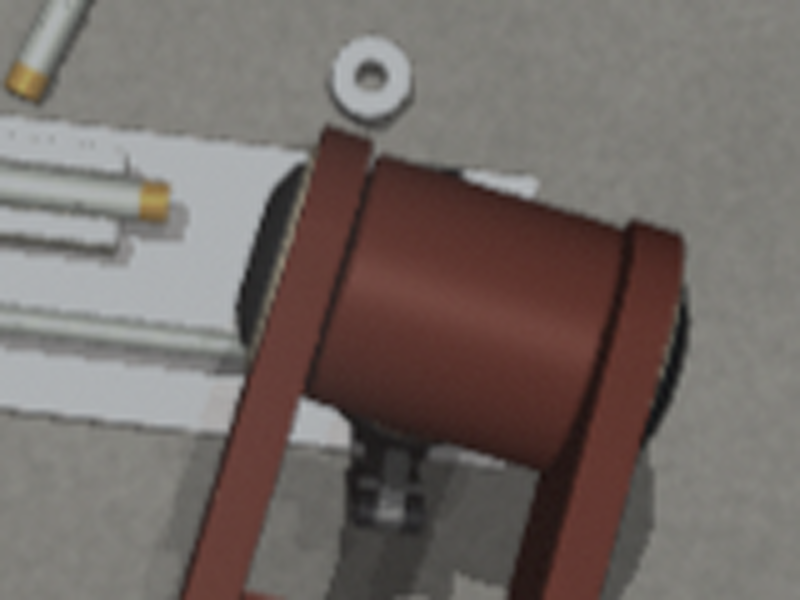

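In the side view, crop columns 320 and 435 are the two fingers, and the wing at (378, 320) sits between them and below. Now I'll descend.

>>> {"op": "arm_command", "data": {"steps": [[[0, 0.03, 0.0026], [0.3, 0, -0.1], 0.5], [[0, 0.055, 0.0026], [0.3, 0, -0.1], 0.5], [[0, 0.063, 0.0026], [0.3, 0, -0.1], 0.5], [[0, 0.063, 0.0026], [0.3, 0, -0.1], 0.5], [[0, 0.063, 0.0026], [0.3, 0, -0.1], 0.5]]}}

```text
t: 2.8
tool_pos: [0.5094, -0.0872, 0.0943]
tool_rot: [-1.136, 1.301, -1.316]
contact_force: [1.1, -1.1, -0.3]
opening: 0.0428
```

```bash
python3 -c "
from h import *
st(); yw=np.degrees(V[2])-90; to([.5055,-.085,.088],yw)
for n in('side',):
  p=shot(n,n+'2.png'); pickle.dump(p,open(n+'2.pkl','wb'))
  a=cv2.imread('pics/'+n+'2.png'); a=a[180:300,300:460] if n=='top' else a[205:295,260:380]
  cv2.imwrite('pics/'+n+'2c.png',cv2.resize(a,(800,600),interpolation=cv2.INTER_CUBIC))
"
```

```text
t 2.8 pos [ 0.5094 -0.0872  0.0943] rig [-0.1015  0.0231] zyaw -7.86 tilt [ 0.009 -0.003 -1.   ] F rig [-0.95 -1.24 -0.3 ] tq [-0.04  -0.014 -0.007] open 0.0428 q [-0.31 -0.09  1.99 -0.    1.23 -0.18]
shift [-0.0017  0.0062 -0.0042] turn [-0.54 -0.17  0.11]
```

View pics/side2c.png

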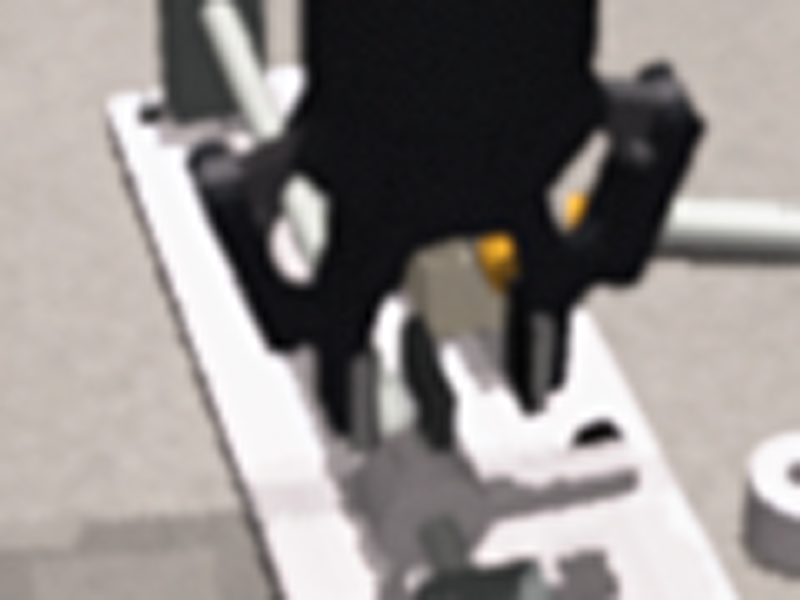

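```bash
python3 -c "
from h import *
st(); yw=np.degrees(V[2])-90; to([.5055,-.085,.088],yw)"
```

```text
t 2.85 pos [ 0.5095 -0.0871  0.0945] rig [-0.1015  0.0229] zyaw -7.85 tilt [ 0.01  -0.003 -1.   ] F rig [0.47 0.6  0.36] tq [ 0.003  0.004 -0.041] open 0.0427 q [-0.31 -0.09  1.99 -0.    1.23 -0.18]
shift [-0.0016  0.0064 -0.0044] turn [-0.57 -0.16  0.11]
```

>>> {"op": "arm_command", "data": {"steps": [[[-0.0016, 0.0064, -0.0044], [-0.5, -0.2, 0.1], 0.5], [[-0.0016, 0.0064, -0.0044], [-0.5, -0.2, 0.1], 0.5]]}}

```text
t: 3.05
tool_pos: [0.5055, -0.0849, 0.0884]
tool_rot: [-1.142, 1.305, -1.308]
contact_force: [0.5, 0.2, 0.2]
opening: 0.0429
```

```bash
python3 -c "
from h import *
st(); yw=np.degrees(V[2])-90; to([.5055,-.085,.088],yw)"
```

```text
t 3.05 pos [ 0.5055 -0.0849  0.0884] rig [-0.0998  0.0272] zyaw -7.64 tilt [ 0.002 -0.    -1.   ] F rig [ 0.24 -0.43  0.24] tq [-0.055 -0.008 -0.004] open 0.0429 q [-0.31 -0.08  2.    0.    1.23 -0.18]
shift [0.0001 0.0004 0.    ] turn [-0.09  0.05  0.02]
```

>>> {"op": "arm_command", "data": {"steps": [[[0, 0, 0], [0, 0, 0], 0.05], [[0, 0, 0], [0, 0, 0], 0.0], [[0, 0, 0], [0, 0, 0], 0.0], [[0, 0, 0], [0, 0, 0], 0.0]], "force": 35}}

```text
t: 3.45
tool_pos: [0.5064, -0.0851, 0.0889]
tool_rot: [-1.141, 1.303, -1.309]
contact_force: [4.3, -0.8, -1.7]
opening: 0.0072
```

```bash
python3 -c "
from h import *
st()"
```

```text
t 3.45 pos [ 0.5064 -0.0851  0.0889] rig [-0.0998  0.0263] zyaw -7.64 tilt [ 0.004 -0.001 -1.   ] F rig [-0.22 -4.4  -1.69] tq [-0.057 -0.667  0.009] open 0.0072 q [-0.31 -0.08  2.    0.    1.22 -0.18]
```

>>> {"op": "arm_command", "data": {"steps": [[[0, 0, 0.001], [0, -8.5, 0], 0.0], [[0, -0.0001, 0.001], [0, -17, 0], 0.0], [[0, -0.0002, 0.001], [0, -25, 0], 0.0]]}}

```text
t: 3.75
tool_pos: [0.5075, -0.0851, 0.0889]
tool_rot: [-1.337, 0.976, -0.982]
contact_force: [3.5, 0.2, -1.9]
opening: 0.0074
```

```bash
python3 -c "
from h import *
st()"
```

```text
t 3.75 pos [ 0.5075 -0.0851  0.0889] rig [-0.0997  0.0252] zyaw 17.68 tilt [ 0.004 -0.    -1.   ] F rig [ 0.62 -3.42 -1.88] tq [ 0.112 -0.487 -0.04 ] open 0.0074 q [-0.31 -0.08  1.99  0.    1.22 -0.62]
```

>>> {"op": "arm_command", "data": {"steps": [[[0.0003, -0.0001, 0.0008], [0, -8.5, 0], 0.0], [[0.0003, -0.0002, 0.0008], [0, -17, 0], 0.0], [[0.0003, -0.0003, 0.0008], [0, -25.5, 0], 0.0], [[0.0003, -0.0005, 0.0008], [0, -34, 0], 0.0], [[0.0003, -0.0006, 0.0008], [0, -42.5, 0], 0.0]]}}

```text
t: 4.25
tool_pos: [0.5089, -0.0847, 0.0894]
tool_rot: [-1.531, 0.399, -0.408]
contact_force: [3.8, 1.9, -2.6]
opening: 0.0072
```

```bash
python3 -c "
from h import *
st()"
```

```text
t 4.25 pos [ 0.5089 -0.0847  0.0894] rig [-0.0992  0.0239] zyaw 60.5 tilt [ 0.006  0.    -1.   ] F rig [ 2.41 -3.46 -2.6 ] tq [ 0.135 -0.716 -0.138] open 0.0072 q [-0.31 -0.08  1.99  0.    1.22 -1.37]
```

>>> {"op": "arm_command", "data": {"steps": [[[0, -0.0001, 0], [0, -6, 0], 0.0], [[0, -0.0001, 0], [0, -12, 0], 0.0], [[0, -0.0001, 0], [0, -12, 0], 0.0]]}}

```text
t: 4.55
tool_pos: [0.5091, -0.0845, 0.0895]
tool_rot: [-1.556, 0.235, -0.244]
contact_force: [3.1, 0.9, -0.6]
opening: 0.0074
```

```bash
python3 -c "
from h import *
st()
for n in('side',):
  p=shot(n,n+'3.png'); pickle.dump(p,open(n+'3.pkl','wb'))
  a=cv2.imread('pics/'+n+'3.png'); a=a[190:340,230:430]
  cv2.imwrite('pics/'+n+'3c.png',cv2.resize(a,(800,600),interpolation=cv2.INTER_CUBIC))
st()"
```

```text
t 4.55 pos [ 0.5091 -0.0845  0.0895] rig [-0.0989  0.0237] zyaw 72.5 tilt [ 0.006  0.001 -1.   ] F rig [ 1.35 -2.93 -0.58] tq [ 0.146 -0.467  0.021] open 0.0074 q [-0.31 -0.08  1.99  0.    1.22 -1.58]
t 4.6 pos [ 0.5091 -0.0845  0.0895] rig [-0.0989  0.0237] zyaw 72.4 tilt [ 0.006  0.001 -1.   ] F rig [ 0.96 -2.11 -0.56] tq [ 0.194 -0.492  0.05 ] open 0.0074 q [-0.31 -0.08  1.99  0.    1.22 -1.57]
```

View pics/side3c.png

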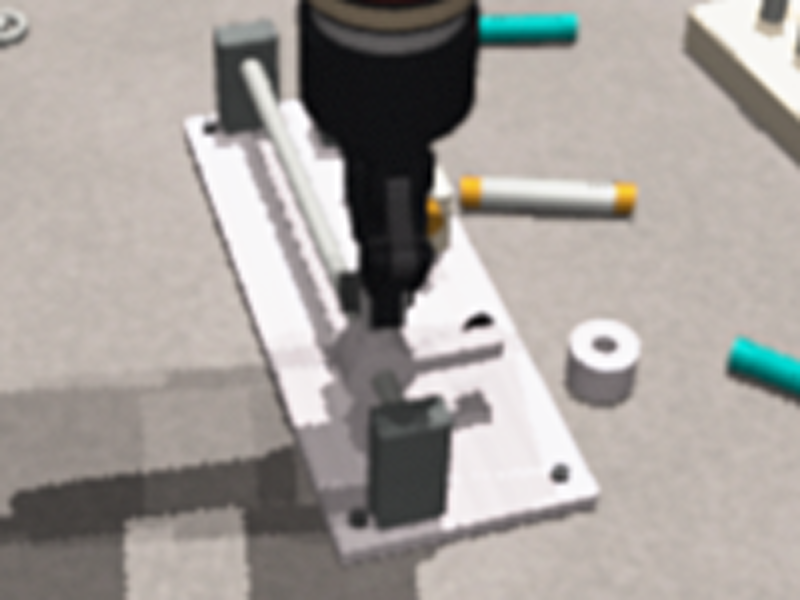

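>>> {"op": "arm_command", "data": {"steps": [[[0, 0, 0], [0, 0, 0], 0.3], [[0, 0, 0], [0, 0, 0], 0.3], [[-0.0026, 0.0006, -0.0004], [-0.3, 0, 0.1], 0.3], [[-0.0026, 0.0006, -0.0004], [-0.3, 0, 0.1], 0.3]]}}

```text
t: 5.0
tool_pos: [0.506, -0.084, 0.0886]
tool_rot: [-1.561, 0.24, -0.243]
contact_force: [0.1, 0.6, -0.3]
opening: 0.0256
```

```bash
python3 -c "
from h import *
st(); yw=np.degrees(V[2])-90+80.1
to([V[0],V[1],.0892]-0.0995*ex+.0264*ey,yw)"
```

```text
t 5.0 pos [ 0.506  -0.084   0.0886] rig [-0.0988  0.0269] zyaw 72.38 tilt [ 0.002 -0.004 -1.   ] F rig [ 0.65  0.01 -0.26] tq [ 0.017 -0.048 -0.06 ] open 0.0256 q [-0.31 -0.08  2.   -0.    1.23 -1.57]
shift [ 0.0006 -0.0006 -0.0006] turn [ 0.18 -0.03  0.17]
```

>>> {"op": "arm_command", "data": {"steps": [[[0.0004, -0.0006, -0.0006], [0.2, 0, 0.2], 0.1], [[0.0004, -0.0006, -0.0006], [0.2, 0, 0.2], 0.0], [[0.0004, -0.0006, -0.0006], [0.2, 0, 0.2], 0.0], [[0.0004, -0.0006, -0.0006], [0.2, 0, 0.2], 0.0]], "force": 40}}

```text
t: 5.4
tool_pos: [0.5061, -0.0848, 0.0893]
tool_rot: [-1.557, 0.242, -0.241]
contact_force: [0.1, 1.2, 0.3]
opening: 0.0073
```

```bash
python3 -c "
from h import *
st();M=R.from_rotvec(ctrl.get_obs()['tool_rot']).as_matrix()
print('per 10mm rig x:',(M.T@ex*10).round(2), 'rig y',(M.T@ey*10).round(2))"
```

```text
t 5.4 pos [ 0.5061 -0.0848  0.0893] rig [-0.0996  0.0267] zyaw 72.38 tilt [-0.001  0.    -1.   ] F rig [1.2  0.11 0.34] tq [-0.016  0.133  0.103] open 0.0073 q [-0.31 -0.08  1.99  0.    1.23 -1.57]
per 10mm rig x: [-1.72  0.    9.85] rig y [-9.85  0.01 -1.72]
```

>>> {"op": "arm_command", "data": {"steps": [[[-0.0017, 0, 0.0098], [0, 0, 0], 0.0], [[-0.0043, 0, 0.0246], [0, 0, 0], 0.0], [[-0.0069, 0, 0.0394], [0, 0, 0], 0.0], [[-0.0095, 0, 0.0542], [0, 0, 0], 0.0], [[-0.0112, 0, 0.064], [0, 0, 0], 0.0]]}}

```text
t: 5.9
tool_pos: [0.5148, -0.0185, 0.0893]
tool_rot: [-1.557, 0.241, -0.24]
contact_force: [-1.6, -1.3, 1.1]
opening: 0.0072
```

```bash
python3 -c "
from h import *
st(); 
for n in('side','top'):
  p=shot(n,n+'4.png'); pickle.dump(p,open(n+'4.pkl','wb'))
  a=cv2.imread('pics/'+n+'4.png'); a=a[190:340,230:430] if n=='side' else a[160:310,235:435]
  cv2.imwrite('pics/'+n+'4c.png',cv2.resize(a,(800,600),interpolation=cv2.INTER_CUBIC))
  st()
"
```

```text
t 5.9 pos [ 0.5148 -0.0185  0.0893] rig [-0.0327  0.0269] zyaw 72.46 tilt [-0.001  0.001 -1.   ] F rig [-1.52  1.39  1.11] tq [-0.363  0.238 -0.016] open 0.0072 q [-0.18 -0.08  1.99  0.    1.23 -1.45]
t 5.95 pos [ 0.515  -0.0171  0.0893] rig [-0.0314  0.0269] zyaw 72.48 tilt [-0.     0.003 -1.   ] F rig [ 0.73  1.49 -0.  ] tq [0.063 0.194 0.075] open 0.0071 q [-0.18 -0.08  1.99  0.    1.23 -1.45]
t 6.0 pos [ 0.5149 -0.018   0.0892] rig [-0.0322  0.0269] zyaw 72.5 tilt [-0.001  0.003 -1.   ] F rig [ 1.96 -0.09  1.19] tq [ 0.266  0.162 -0.021] open 0.0075 q [-0.18 -0.08  1.99  0.    1.23 -1.45]
```

View pics/side4c.png

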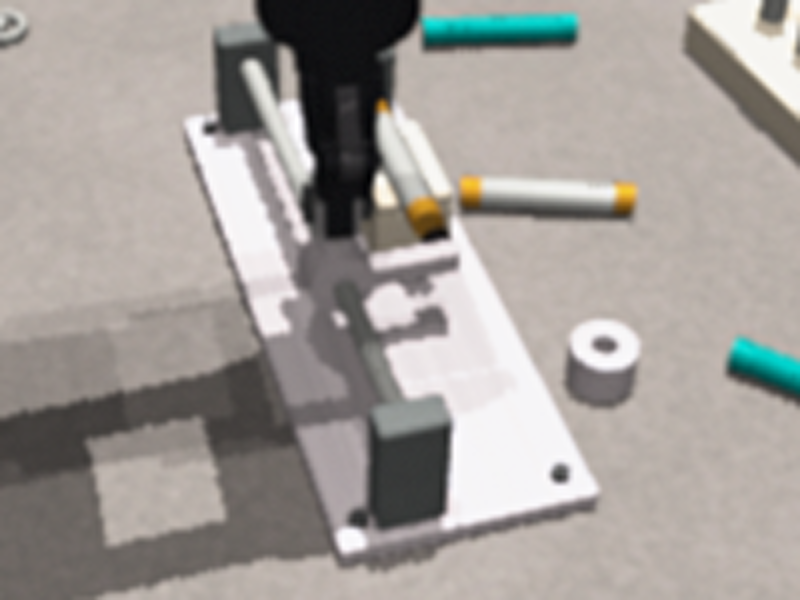

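View pics/top4c.png

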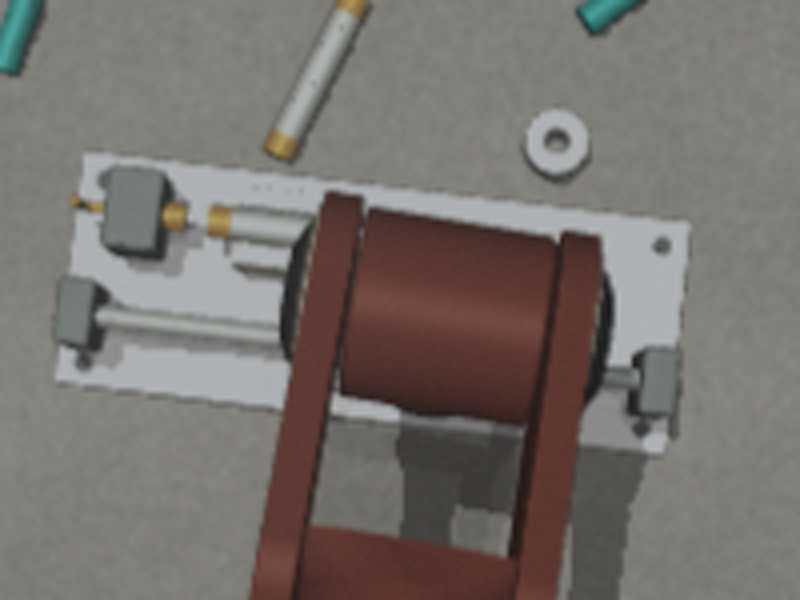

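>>> {"op": "arm_command", "data": {"steps": [[[-0.0005, 0, 0.003], [0, 0, 0], 0.0], [[-0.001, 0, 0.006], [0, 0, 0], 0.0], [[-0.0016, 0, 0.009], [0, 0, 0], 0.0], [[-0.0021, 0, 0.012], [0, 0, 0], 0.0], [[-0.0026, 0, 0.015], [0, 0, 0], 0.0]]}}

```text
t: 6.5
tool_pos: [0.5169, -0.0031, 0.0892]
tool_rot: [-1.555, 0.241, -0.239]
contact_force: [-2.0, -2.0, 0.6]
opening: 0.0072
```

```bash
python3 -c "
from h import *
st(); 
for n in('top',):
  p=shot(n,n+'5.png'); pickle.dump(p,open(n+'5.pkl','wb'))
  a=cv2.imread('pics/'+n+'5.png'); a=a[190:250,240:320]
  cv2.imwrite('pics/'+n+'5c.png',cv2.resize(a,(800,600),interpolation=cv2.INTER_CUBIC))
  st()
"
```

```text
t 6.5 pos [ 0.5169 -0.0031  0.0892] rig [-0.0172  0.0269] zyaw 72.48 tilt [-0.001  0.002 -1.   ] F rig [-2.25  1.67  0.62] tq [-0.502  0.262  0.041] open 0.0072 q [-0.15 -0.07  1.98  0.    1.23 -1.42]
t 6.55 pos [ 0.5169 -0.0025  0.0893] rig [-0.0166  0.0269] zyaw 72.48 tilt [-0.001  0.003 -1.   ] F rig [-0.52  1.43  0.85] tq [-0.369  0.267  0.037] open 0.0071 q [-0.15 -0.07  1.98  0.    1.23 -1.42]
```

View pics/top5c.png

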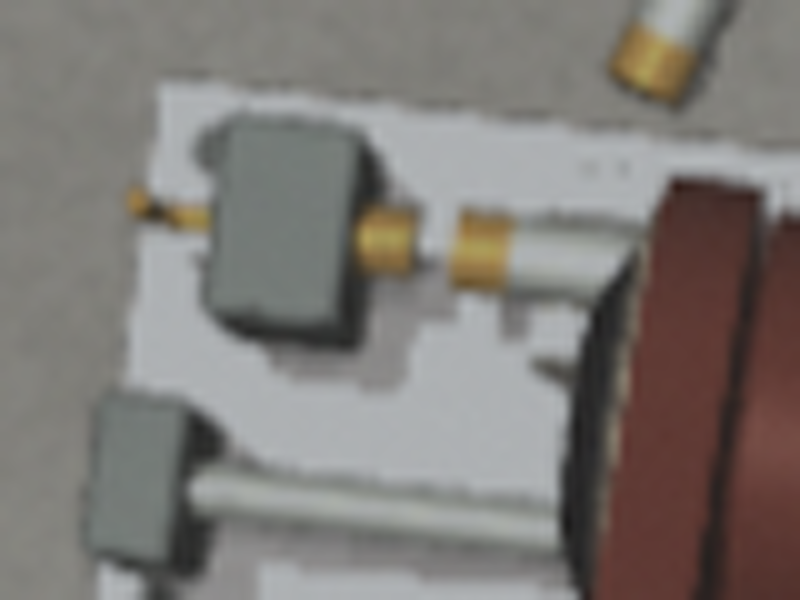

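>>> {"op": "arm_command", "data": {"steps": [[[-0.0003, 0, 0.002], [0, 0, 0], 0.0], [[-0.0006, 0, 0.0035], [0, 0, 0], 0.0], [[-0.0009, 0, 0.005], [0, 0, 0], 0.0], [[-0.0009, 0, 0.005], [0, 0, 0], 0.0]]}}

```text
t: 6.95
tool_pos: [0.5176, 0.0028, 0.0893]
tool_rot: [-1.554, 0.241, -0.239]
contact_force: [-1.6, -0.3, 0.8]
opening: 0.0071
```

```bash
cat >> h.py <<'E'
def look(k,nm=8):
    Fs=[]
    for i in range(nm):
        p=ctrl.get_image('top') ; o=ctrl.get_obs(); F=np.array(o['contact_force']); e=np.array(o['tool_pos'])-[V[0],V[1],0]; Fs.append([F@ex,F@ey,F[2],e@ex*1000,e@ey*1000,*np.array(o['wrist_torque'])])
    print('mean',np.mean(Fs,0).round(2),'sd',np.std(Fs,0).round(2))
    a=cv2.cvtColor(p['img'],cv2.COLOR_RGB2BGR)[190:250,240:320]
    cv2.imwrite('pics/look%s.png'%k,cv2.resize(a,(800,600),interpolation=cv2.INTER_CUBIC))
    pickle.dump(p,open('look%s.pkl'%k,'wb'))
E
python3 -c "
from h import *
look(6); st()"
```

```text
mean [-3.900e-01  5.900e-01  3.500e-01 -1.125e+01  2.695e+01 -1.600e-01
  1.900e-01 -1.000e-02] sd [0.44 0.72 0.34 0.02 0.02 0.06 0.02 0.02]
t 7.35 pos [0.5176 0.0028 0.0893] rig [-0.0113  0.027 ] zyaw 72.48 tilt [-0.001  0.004 -1.   ] F rig [0.09 0.22 0.04] tq [-0.11   0.199 -0.001] open 0.0071 q [-0.14 -0.07  1.98  0.    1.23 -1.41]
```

View pics/look6.png

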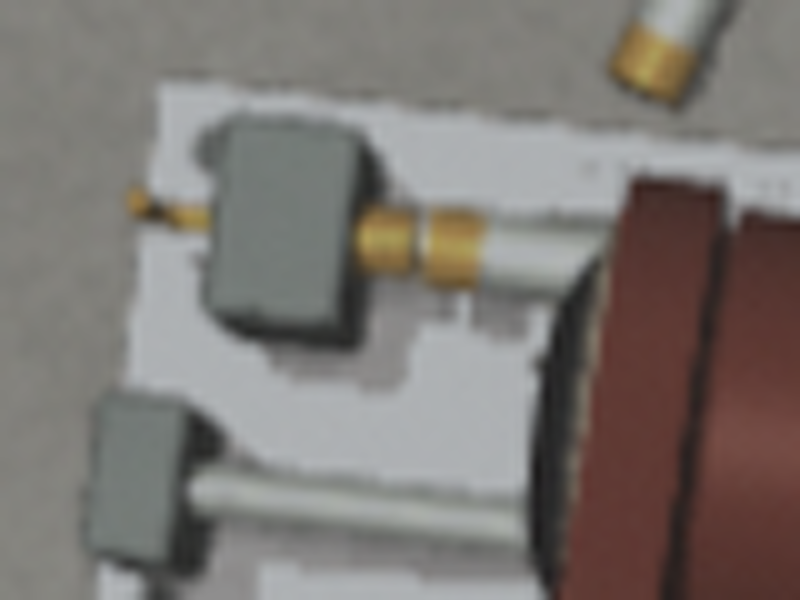

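>>> {"op": "arm_command", "data": {"steps": [[[-0.0003, 0, 0.0015], [0, 0, 0], 0.0], [[-0.0003, 0, 0.0015], [0, 0, 0], 0.0]]}}

```text
t: 7.55
tool_pos: [0.5178, 0.0042, 0.0893]
tool_rot: [-1.554, 0.241, -0.239]
contact_force: [-0.1, -1.4, 0.3]
opening: 0.0068
```

```bash
python3 -c "
from h import *
look(7,4)"
```

```text
mean [-1.440e+00  6.000e-01  2.600e-01 -9.840e+00  2.695e+01 -4.300e-01
  2.000e-01 -1.000e-02] sd [0.67 0.62 0.24 0.01 0.02 0.03 0.02 0.02]
```

>>> {"op": "arm_command", "data": {"steps": [[[-0.0002, 0, 0.001], [0, 0, 0], 0.0], [[-0.0002, 0, 0.001], [0, 0, 0], 0.0]]}}

```text
t: 7.95
tool_pos: [0.5179, 0.0052, 0.0893]
tool_rot: [-1.554, 0.241, -0.239]
contact_force: [-0.9, -2.4, 0.6]
opening: 0.0072
```

```bash
python3 -c "
from h import *
look(8,4)"
```

```text
mean [-2.16  0.45  0.06 -8.83 26.96 -0.46  0.18  0.  ] sd [0.67 0.25 0.4  0.01 0.01 0.02 0.04 0.02]
```

>>> {"op": "arm_command", "data": {"steps": [[[-0.0001, 0, 0.0007], [0, 0, 0], 0.0], [[-0.0001, 0, 0.0007], [0, 0, 0], 0.0]]}}

```text
t: 8.35
tool_pos: [0.5181, 0.006, 0.0893]
tool_rot: [-1.554, 0.241, -0.239]
contact_force: [-1.2, -0.7, -0.6]
opening: 0.0071
```

```bash
python3 -c "
from h import *
look(9,4)"
```

```text
mean [-2.03  0.97  0.79 -8.07 26.95 -0.44  0.22  0.03] sd [0.67 0.49 0.71 0.01 0.01 0.04 0.05 0.02]
```

>>> {"op": "arm_command", "data": {"steps": [[[-0.0001, 0, 0.0007], [0, 0, 0], 0.0], [[-0.0001, 0, 0.0007], [0, 0, 0], 0.0]]}}

```text
t: 8.75
tool_pos: [0.5181, 0.0065, 0.0893]
tool_rot: [-1.555, 0.241, -0.239]
contact_force: [-1.9, -3.5, 1.3]
opening: 0.0073
```

```bash
python3 -c "
from h import *
look(10,4)"
```

```text
mean [-3.100e+00  1.060e+00  2.200e-01 -7.530e+00  2.696e+01 -7.200e-01
  2.500e-01  1.000e-02] sd [0.23 0.58 0.38 0.01 0.   0.03 0.03 0.03]
```

>>> {"op": "arm_command", "data": {"steps": [[[-0.0002, 0, 0.001], [0, 0, 0], 0.0], [[-0.0002, 0, 0.001], [0, 0, 0], 0.0]]}}

```text
t: 9.15
tool_pos: [0.5182, 0.0071, 0.0893]
tool_rot: [-1.555, 0.241, -0.239]
contact_force: [-1.7, -4.9, 0.4]
opening: 0.0074
```

```bash
python3 -c "
from h import *
look(11,4)"
```

```text
mean [-4.76  0.7   0.08 -6.88 26.96 -0.97  0.3  -0.  ] sd [0.34 0.36 0.13 0.01 0.   0.02 0.03 0.04]
```

>>> {"op": "arm_command", "data": {"steps": [[[-0.0002, 0, 0.0014], [0, 0, 0], 0.0], [[-0.0002, 0, 0.0014], [0, 0, 0], 0.0]]}}

```text
t: 9.55
tool_pos: [0.5183, 0.0078, 0.0893]
tool_rot: [-1.557, 0.241, -0.239]
contact_force: [-2.3, -6.1, 1.6]
opening: 0.0075
```

```bash
python3 -c "
from h import *
look(12,4)"
```

```text
mean [-6.89  1.3   0.47 -6.2  26.96 -1.2   0.35 -0.03] sd [0.52 0.31 0.2  0.01 0.02 0.02 0.02 0.02]
```

>>> {"op": "arm_command", "data": {"steps": [[[-0.0004, 0, 0.002], [0, 0, 0], 0.0], [[-0.0004, 0, 0.002], [0, 0, 0], 0.0]]}}

```text
t: 9.95
tool_pos: [0.5184, 0.0086, 0.0893]
tool_rot: [-1.56, 0.241, -0.239]
contact_force: [-2.6, -8.3, 0.2]
opening: 0.0076
```

```bash
python3 -c "
from h import *
look(13,6)
st()"
```

```text
mean [-7.960e+00  1.190e+00  5.400e-01 -5.460e+00  2.696e+01 -1.490e+00
  3.700e-01 -2.000e-02] sd [0.26 0.28 0.54 0.01 0.01 0.02 0.03 0.02]
t 10.25 pos [0.5184 0.0085 0.0892] rig [-0.0055  0.027 ] zyaw 72.48 tilt [-0.002 -0.002 -1.   ] F rig [-8.24  0.78  0.9 ] tq [-1.469  0.421 -0.01 ] open 0.0074 q [-0.13 -0.07  1.98 -0.    1.23 -1.39]
```

View pics/look13.png

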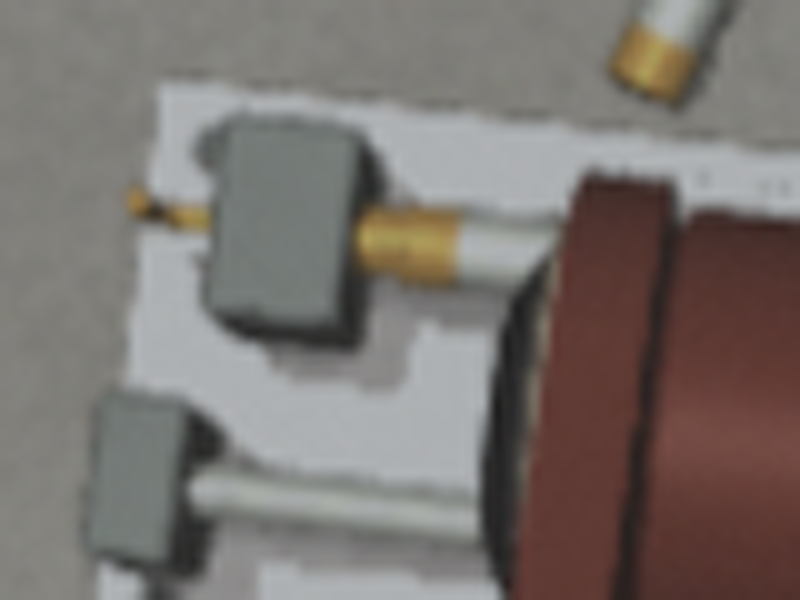

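>>> {"op": "arm_command", "data": {"steps": [[[-0.0004, 0, 0.0022], [0, 0, 0], 0.0], [[-0.0004, 0, 0.0022], [0, 0, 0], 0.0]]}}

```text
t: 10.45
tool_pos: [0.5185, 0.009, 0.0893]
tool_rot: [-1.564, 0.241, -0.239]
contact_force: [-2.2, -10.4, 0.3]
opening: 0.0074
```

```bash
python3 -c "
from h import *
look(14,6)
st()"
```

```text
mean [-10.44   1.06   0.67  -4.98  26.95  -1.76   0.44  -0.04] sd [0.57 0.51 0.31 0.01 0.01 0.04 0.02 0.03]
t 10.75 pos [0.5185 0.009  0.0893] rig [-0.005  0.027] zyaw 72.49 tilt [-0.002 -0.006 -1.   ] F rig [-10.06   0.17   0.81] tq [-1.732  0.442 -0.032] open 0.0073 q [-0.12 -0.07  1.98 -0.01  1.23 -1.39]
```

>>> {"op": "arm_command", "data": {"steps": [[[-0.0003, 0, 0.0017], [0.2, 7, 0.1], 0.0], [[-0.0003, 0.0001, 0.0017], [0.2, 14, 0.1], 0.0], [[-0.0003, 0.0002, 0.0017], [0.2, 20, 0.1], 0.0]]}}

```text
t: 11.05
tool_pos: [0.5185, 0.0092, 0.089]
tool_rot: [-1.515, 0.517, -0.516]
contact_force: [-2.2, -8.2, 0.1]
opening: 0.0071
```

```bash
python3 -c "
from h import *
look(15,3)
st()
M=R.from_rotvec(ctrl.get_obs()['tool_rot']).as_matrix()
print('per 10mm rig x:',(M.T@ex*10).round(2), 'rig y',(M.T@ey*10).round(2))"
```

```text
mean [-9.35  0.59  0.15 -4.79 26.9  -1.61  0.37 -0.07] sd [0.56 0.44 0.16 0.01 0.01 0.02 0.02 0.03]
t 11.2 pos [0.5185 0.0092 0.089 ] rig [-0.0048  0.0269] zyaw 52.46 tilt [-0.003 -0.006 -1.   ] F rig [-10.05   0.99   0.14] tq [-1.604  0.395 -0.105] open 0.0076 q [-0.12 -0.07  1.98 -0.01  1.23 -1.04]
per 10mm rig x: [-4.98 -0.06  8.67] rig y [-8.67  0.02 -4.98]
```

>>> {"op": "arm_command", "data": {"steps": [[[-0.0009, 0, 0.0016], [0.2, 0, 0.1], 0.0], [[-0.0009, 0.0001, 0.0016], [0.2, 8.5, 0.1], 0.0], [[-0.0009, 0.0002, 0.0016], [0.2, 17, 0.1], 0.0], [[-0.0009, 0.0003, 0.0016], [0.2, 25.5, 0.1], 0.0], [[-0.0009, 0.0005, 0.0016], [0.2, 34, 0.1], 0.0]]}}

```text
t: 11.7
tool_pos: [0.5188, 0.0095, 0.0887]
tool_rot: [-1.348, 0.972, -0.976]
contact_force: [-2.2, -9.2, 0.9]
opening: 0.0068
```

```bash
python3 -c "
from h import *
look(16,2)
st()
M=R.from_rotvec(ctrl.get_obs()['tool_rot']).as_matrix()
print('per 10mm rig x:',(M.T@ex*10).round(2), 'rig y',(M.T@ey*10).round(2))"
```

```text
mean [-9.09  0.66  1.29 -4.49 26.68 -1.6   0.39 -0.08] sd [0.16 0.12 0.68 0.   0.01 0.   0.01 0.03]
t 11.8 pos [0.5188 0.0095 0.0887] rig [-0.0045  0.0267] zyaw 18.32 tilt [-0.001 -0.006 -1.   ] F rig [-8.93  0.54  1.98] tq [-1.599  0.387 -0.105] open 0.0075 q [-0.12 -0.07  1.98 -0.01  1.23 -0.44]
per 10mm rig x: [-8.99 -0.06  4.39] rig y [-4.39  0.01 -8.99]
```

>>> {"op": "arm_command", "data": {"steps": [[[-0.0015, 0.0001, 0.0007], [0.2, 8, 0.1], 0.0], [[-0.0015, 0.0002, 0.0007], [0.2, 16, 0.1], 0.0], [[-0.0015, 0.0003, 0.0007], [0.2, 24, 0.1], 0.0], [[-0.0015, 0.0003, 0.0007], [0.2, 28, 0.1], 0.0], [[-0.0015, 0.0003, 0.0007], [0.2, 28, 0.1], 0.0]]}}

```text
t: 12.3
tool_pos: [0.5191, 0.0096, 0.0886]
tool_rot: [-1.127, 1.328, -1.34]
contact_force: [-1.0, -9.1, 0.6]
opening: 0.0072
```

```bash
python3 -c "
from h import *
look(17,2)
st()
"
```

```text
mean [-8.85  0.48  0.66 -4.34 26.43 -1.58  0.41 -0.09] sd [0.05 0.26 0.13 0.01 0.01 0.01 0.   0.03]
t 12.4 pos [0.5191 0.0096 0.0886] rig [-0.0044  0.0264] zyaw -9.69 tilt [ 0.002 -0.007 -1.   ] F rig [-8.9   0.22  0.53] tq [-1.573  0.406 -0.057] open 0.0072 q [-0.12 -0.07  1.98 -0.01  1.22  0.05]
```

>>> {"op": "arm_command", "data": {"steps": [[[0, 0, 0], [0, 0, 0], 0.0], [[0.001, 0, 0], [0, 0, 0], 0.0], [[0.001, 0, 0], [0, 0, 0], 0.0]]}}

```text
t: 12.7
tool_pos: [0.519, 0.0092, 0.0886]
tool_rot: [-1.126, 1.328, -1.338]
contact_force: [-0.7, -0.5, 0.6]
opening: 0.0075
```

```bash
python3 -c "
from h import *
look(18,2)
st()
"
```

```text
mean [ 1.000e-02  1.900e-01  2.400e-01 -4.760e+00  2.643e+01  6.000e-02
  1.100e-01 -2.000e-02] sd [0.17 0.26 0.23 0.01 0.   0.03 0.02 0.01]
t 12.8 pos [0.519  0.0092 0.0886] rig [-0.0048  0.0264] zyaw -9.7 tilt [ 0.002 -0.006 -1.   ] F rig [0.18 0.44 0.02] tq [ 0.03   0.139 -0.028] open 0.0073 q [-0.12 -0.07  1.98 -0.01  1.22  0.05]
```

>>> {"op": "arm_command", "data": {"steps": [[[0, 0, 0], [0, 0, 0], 0.4], [[0, 0, 0], [0, 0, 0], 0.4], [[0, 0, 0], [0, 0, 0], 0.4], [[0, -0.02, 0], [0, 0, 0], 0.4], [[0, -0.06, 0], [0, 0, 0], 0.4]]}}

```text
t: 13.3
tool_pos: [0.5161, 0.01, 0.1453]
tool_rot: [-1.132, 1.334, -1.334]
contact_force: [0.6, -0.1, -0.2]
opening: 0.0342
```

>>> {"op": "arm_command", "data": {"steps": [[[0, -0.05, 0], [0, 0, 0], 0.4], [[0, -0.1, 0], [0, 0, 0], 0.4], [[0, -0.1, -0.05], [0, 0, 0], 0.4], [[0, -0.1, -0.1], [0, 0, 0], 0.4], [[0, -0.1, -0.1], [0, 0, 0], 0.4]]}}

```text
t: 13.8
tool_pos: [0.4138, 0.0284, 0.2453]
tool_rot: [-1.132, 1.333, -1.333]
contact_force: [-0.5, 0.0, -0.6]
opening: 0.034
```

```bash
python3 -c "
from h import *
st()
for n in('side','top'):
  p=shot(n,n+'9.png'); pickle.dump(p,open(n+'9.pkl','wb'))
  a=cv2.imread('pics/'+n+'9.png'); a=a[190:310,240:400] if n=='side' else a[180:270,240:360]
  cv2.imwrite('pics/'+n+'9c.png',cv2.resize(a,(800,600),interpolation=cv2.INTER_CUBIC))
"
```

```text
t 13.8 pos [0.4138 0.0284 0.2453] rig [0.0002 0.1333] zyaw -9.63 tilt [-0.005 -0.004 -1.   ] F rig [-0.04  0.45 -0.61] tq [ 0.03  -0.02  -0.026] open 0.034 q [-0.11 -0.49  2.05 -0.    1.59  0.06]
```

View pics/side9c.png

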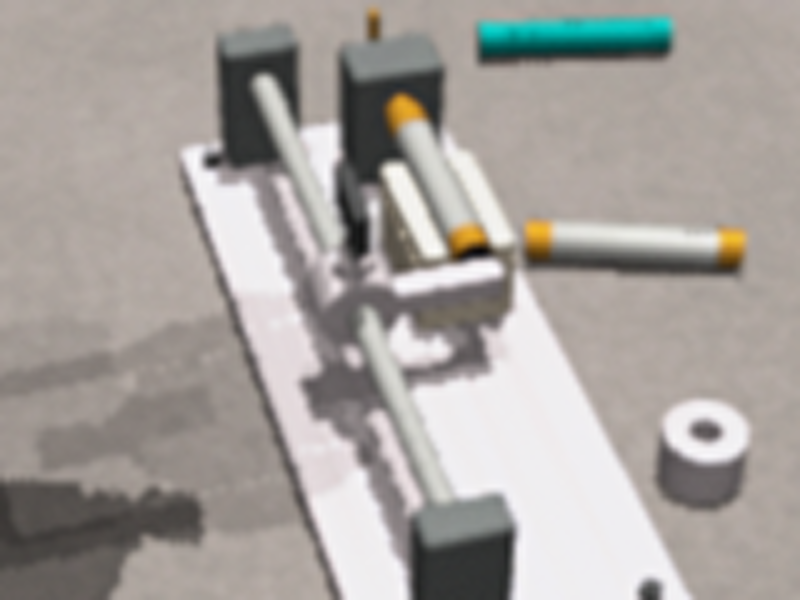

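View pics/top9c.png

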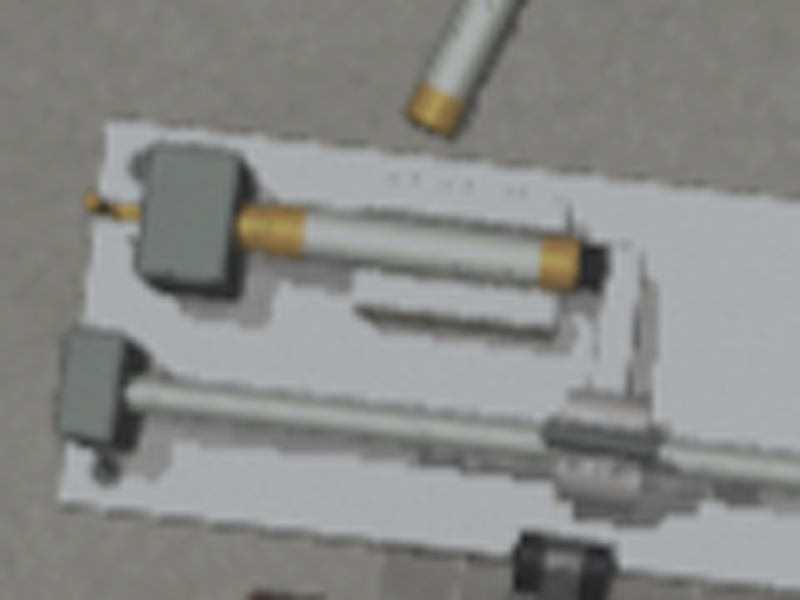

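The side and top views show the wing along the rod at top (605, 437). The pad is on the cartridge at (593, 268) and the cartridge touches the nozzle at (245, 228). Before handing in, I'll measure whether the cartridge backed off when I let go.

```bash
python3 -c "
from h import *
ref=pickle.load(open('top9.pkl','rb'))['img']
def col(img):
    g=img[210:218,278:292].astype(float); s=(g[...,0]-g[...,2]).mean(0)  # orange->grey edge
    lo,hi=s[-3:].mean(),s[:4].max(); h=(lo+hi)/2; i=np.where((s[:-1]>h)&(s[1:]<=h))[0][-1]; return 278+i+(s[i]-h)/(s[i]-s[i+1])
for k in(12,13,14,15,16,17,18): print(k,round(col(pickle.load(open('look%d.pkl'%k,'rb'))['img']),2))
print('now',round(col(ref),2)); st()"
```

```text
12 285.43
13 285.2
14 285.1
15 285.1
16 285.09
17 285.08
18 285.1
now 285.09
t 13.9 pos [0.4176 0.0275 0.2462] rig [-0.0002  0.1294] zyaw -9.67 tilt [-0.003 -0.005 -1.   ] F rig [ 0.07 -0.02 -0.02] tq [-0.026 -0.008  0.054] open 0.0342 q [-0.11 -0.48  2.04 -0.01  1.58  0.06]
```

```bash
python3 -c "
from h import *
print(ctrl.finish_job()); st()"
```

```text
the job is handed in; nothing more can be done
None
the job is handed in; nothing more can be done
```

The job is handed in, at about 14 s on the clock. My last checks show the cartridge clamped against the nozzle and the collar locked. No verdict was reported.

**What I did:** I gripped the wing, loosened the screw to about 1.4 rad and re-gripped it centred. Then I slid the collar until the wrist force was about 10.4 N, roughly 9 N on the cartridge after the 1.5 N drag. I turned the screw back to about 0 rad with that pressure held, let go and moved clear.

**Last checks:**
- **Locked:** With the screw tight, backing the tool off about 0.4 mm took its force from 9 N to 0. That fits a locked collar with a little give in the grip.
- **Still clamped:** After letting go, the cartridge's front seam in the top image was at column 285.09. It was at 285.10 under full pressure, so it did not back off.
- **In place:** Both final views show the wing along the rod, the pad on the cartridge and the cartridge against the nozzle. The final wrist force was about 0. I never touched the other objects, though I did not measure them again.

**What disagreed:** The measured stiffness while pressing was only 2–3 N/mm, against the 4 N/mm given. The clamping force is therefore inferred from the wrist force (about 8–9 N), not measured directly. The first descent also stopped about 7 mm off target, which I corrected before gripping.

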